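Open the chute gate and hold it wide

TASK

The discharge gate of the ore chute has to be held open so that the chute can be raked out. Pinch the two red ears of the red catch together until they are fully in, only after that do the same with the two yellow ears of the yellow catch, then take the gate by its black post, swing it out over the pan past its click until it stands about square to the mouth, and finish still holding it there with the gripper, because it shuts by itself. Leave the pan, the ore lumps, the mallet, the tin and the brush where they are.

Things in the scene. Friction and masses are not known exactly. Their poses are not given: they have to be found in the camera images.
- stand: fixed green steel stand with a galvanized chute, 222 mm wide, sloping down to its mouth; origin on the ledge in the middle of the mouth, x along the green cross bar over it (288 mm long, top at z = 205 mm), -y out of the mouth over the pan, z up. The chute rises behind to z = 285 mm at y = +320 mm
- red_catch: steel foot of the red catch on the cross bar, at x = -55 or +55 mm, y = 12 mm of the stand (the yellow catch has the other place); origin under its middle, axes as the stand's. Two red ears, outer faces 60 mm apart along x, slide to 36 mm apart; each takes about 3 N and stays where left. Its hook holds the gate until that ear is in by 6 mm
- yellow_catch: steel foot of the yellow catch, alike in all but its yellow ears
- red_grip (a point): the middle between the two red ears, 20 mm below their tops and 261 mm above the ledge; axes as the stand's. The ears' outer faces look to -x and +x. The steel hooks on the ears' -y side have their tops 234 mm above the ledge; fingers should stay above them
- yellow_grip (a point): the same point of the yellow catch, which is alike but for its yellow ears
- gate_post (a point): point on the axis of the gate's upright black post, 25 mm below its top and 250 mm above the ledge; the post is round, 18 mm in diameter, free from 155 to 275 mm above the ledge, and moves with the gate. With the gate shut it stands at x = -95, y = -76 mm of the stand
- gate_hinge (a point): point on the gate's upright hinge axis, at the stand's +x end, level with gate_post (250 mm above the ledge); 219 mm from the post
- gate (a joint): angle of the gate, a 200 mm wide aluminium plate across the mouth, rad: 0 shut, grows as the post swings out over the pan (counter-clockwise from above), 1.57 square to the mouth, stop at 1.6. A weak spring (0.15 to 0.34 N m) shuts it; a sprung ball under it resists at about 0.35 to 0.55 rad (some 5 N more at the post) and may catch it coming back, but does not hold it wide
- red_near_slide (a joint): how far the red ear at the catch's -x end is pushed in, m: 0 out, 0.012 fully in
- red_near_ear: the red ear of the red catch at the catch's -x end: an upright plastic block 10 (x) by 34 (y) by 62 mm high, its top 20 mm above the height of point red_grip; this body's origin is not on the ear (it starts on the catch's origin, in the middle of its foot, 56 mm below red_grip, and slides with the ear); axes as the stand's
- red_far_slide (a joint): how far the red ear at the catch's +x end is pushed in, m: 0 out, 0.012 fully in
- red_far_ear: the red ear of the red catch at the catch's +x end: an upright plastic block 10 (x) by 34 (y) by 62 mm high, its top 20 mm above the height of point red_grip; this body's origin is not on the ear (it starts on the catch's origin, in the middle of its foot, 56 mm below red_grip, and slides with the ear); axes as the stand's
- yellow_near_slide (a joint): how far the yellow ear at the catch's -x end is pushed in, m: 0 out, 0.012 fully in
- yellow_near_ear: the yellow ear of the yellow catch at the catch's -x end: an upright plastic block 10 (x) by 34 (y) by 62 mm high, its top 20 mm above the height of point yellow_grip; this body's origin is not on the ear (it starts on the catch's origin, in the middle of its foot, 56 mm below yellow_grip, and slides with the ear); axes as the stand's
- yellow_far_slide (a joint): how far the yellow ear at the catch's +x end is pushed in, m: 0 out, 0.012 fully in
- yellow_far_ear: the yellow ear of the yellow catch at the catch's +x end: an upright plastic block 10 (x) by 34 (y) by 62 mm high, its top 20 mm above the height of point yellow_grip; this body's origin is not on the ear (it starts on the catch's origin, in the middle of its foot, 56 mm below yellow_grip, and slides with the ear); axes as the stand's
- pan: loose tin collecting pan under the mouth, 300 by 180 mm, 30 mm high; origin in the middle of its underside; leave it there
- sphalerite: loose chunk of brown sphalerite, about 75 by 60 by 50 mm, origin in the middle of its underside; bystander
- magnetite: loose lump of dark magnetite, about 65 by 62 by 48 mm, origin in the middle of its underside; bystander
- mallet: loose copper-headed mallet, 260 mm long, lying along its x, head at +x; origin at the middle of its length, on the ledge; bystander
- sample_tin: loose round brass tin with push-on lid, 72 mm across, 44 mm high, origin in the middle of its underside; bystander
- brush: loose wooden bench brush, 200 mm long, lying along its x, origin at the middle of its length, on the ledge; bystander

How it is judged:
On the way, in this order (a step that is already met when the one before it is completed fails the run):
1. the red catch is squeezed in, a finger on each red ear (value of joint each of red_near_slide, red_far_slide above 0.006 m and contact force between the fingers and red_near_ear above 1 N and contact force between the fingers and red_far_ear above 1 N), for 0.1 s.
2. then the yellow catch is squeezed in, a finger on each yellow ear (value of joint each of yellow_near_slide, yellow_far_slide above 0.006 m and contact force between the fingers and yellow_near_ear above 1 N and contact force between the fingers and yellow_far_ear above 1 N), for 0.1 s.
3. then the gate is swung out past its detent (value of joint gate above 0.7 rad), for 0.05 s.
At the end, for the whole second after the job is handed in: The gate stands still at more than 1.2 rad with the gripper's fingers bearing on it (over 0.4 N), all four ears are in by more than 6 mm, and the pan and bystanders lie within 30 mm of where they were (value of joint gate above 1.2 rad and velocity of joint gate between -0.15 and 0.15 rad/s and contact force between the fingers and gate above 0.4 N and value of joint each of red_near_slide, red_far_slide, yellow_near_slide, yellow_far_slide above 0.006 m and distance of each of pan, sphalerite, magnetite, mallet, sample_tin, brush from where it was at the start of the episode below 0.03 m); the arm keeps its last pose, push and grip.
It fails at once if a yellow ear is pushed in while the red catch is not yet squeezed (value of joint any of yellow_near_slide, yellow_far_slide above 0.005 m and not (value of joint each of red_near_slide, red_far_slide above 0.006 m)).
It fails at once if the gate is forced open while a catch still holds it (value of joint gate above 0.2 rad and not (value of joint each of red_near_slide, red_far_slide, yellow_near_slide, yellow_far_slide above 0.006 m)).
It fails at once if the pan or a bystander is shifted by more than 30 mm (distance of any of pan, sphalerite, magnetite, mallet, sample_tin, brush from where it was at the start of the episode above 0.03 m).
It also fails if it takes over 48 s, if anything falls off the work surface, if the arm or the gripper's body presses on something with over 40 N, if the wrist force passes 120 N, or if a joint passes its speed limit or range.

ROBOT

A 6-joint arm with a two-finger parallel gripper is mounted at the origin on the work surface. World frame = base frame: x ahead of the robot, y to its left, z up, the work surface at z = 0. Lengths are in m, angles in rad, forces in N, time in s.
With the tool pointing down it reaches from about 0.3 to 0.775 m from the base axis. Payload 14.6 kg.
Tool frame: the origin (TCP) lies between the finger pads; the fingertips stand bot.tcp_to_tips ahead of it and the grasp point (between the pads) lies 6 mm ahead of it (bot.tcp_to_tips is the distance from the TCP to the fingertips, in m); z points along the fingers, y is the direction in which the jaws open and shut (so a half turn about z gives the same grasp; the last joint's range is limited). The gripper opens to 94 mm and grips with 3 to 60 N. Pads are 16 mm wide; open, the fingers measure 119 mm over their backs; the gripper's body (75 mm by 177 mm) begins 78 mm behind the grasp point.
Start: joints at [-1.24, 0.3, 1.521, -0, 1.321, -0.067], TCP at [0.213, -0.507, 0.197] pointing down, gripper open.
Joint ranges: [-3.03, 3.03], [-0.79, 2.21], [0.23, 2.52], [-1.04, 4.18], [0, 3.07], [-2.55, 2.55]. Speed limits (rad/s): [2.22, 2.22, 2.57, 3.14, 3.14, 3.14].

INTERFACE

Orientations are given as [roll, pitch, yaw] about the fixed x, y, z axes, in that order (R = Rz(yaw) Ry(pitch) Rx(roll)).
In Python, from bench import bot, viewer, order gives the robot as it stands. The module is installed in compiled form; this text tells all that it offers.
- The arm moves only by the tool move_arm, never from a script. Its argument "series" is a list of rows, each an object with "gripper": the finger opening in m, from 0 to 0.094; "travel": the shift along the tool's x, y, z in m, a list of three; "rotation": the turn, a rotation vector about the tool's x, y, z in degrees, a list of three. In form: [{"gripper": gripper, "travel": [tx, ty, tz], "rotation": [ax, ay, az]}, ...]. A call has 1 to 20 rows; each row shifts and turns the commanded pose from where the row before left it, along the tool's axes as they then stand; what a row does not reach is not made up. A row lasts 1/12 s, in which the tool goes at most 41.7 mm and 7.16 degrees, less where a joint would pass 70% of its speed; a pose out of reach is approached as far as the arm can. A call is refused whole if a number of a shift passes 0.0417 or a number of a turn 7.16, either way. A call with a gripper value outside its range is refused whole. The fingers move at their own pace and stop on an object; the grip force is fixed at half the most. Time passes only in rows, so rows that do not move let the fingers close. It gives the time, the measured TCP pose, the force and the opening at its end, in the units of the state.
- bot.state(): the state, without advancing time (a new reading comes with each control period).
- viewer.snapshot(name): name is "scene" or "top"; returns a dict with "image" (400x640x3 uint8, red, green, blue), "K" (3x3 intrinsics, pixels), "R" (3x3) and "t" (3): a world point X has camera coordinates R X + t. Camera axes: x right, y down, z forward; pixel columns grow to the right and rows downward; lengths in m; the calibration is good to about 2 mm. A picture is of the moment at which its call begins. There is no depth.
- order.finish_job(): hands the job in, once; it reports no verdict.
The state is a dict: "t": time; "joint_pos": joint angles; "dq": joint speeds; "joint_torque": joint torques, N m; "ee_pos": TCP position; "tcp_rot": TCP orientation; "ft_force": force on the tool from outside, world axes, zero at the start; "ft_torque": the same for the moment, N m; "finger_gap": finger opening in m.
Only numpy, scipy, OpenCV 4.12 (cv2) and the standard library are available. Lean on these libraries where they do the work, as an engineer would, in place of code of your own. Each camera call takes 0.05 s, during which the arm holds its last target.

## Working session

There is one attempt and no reset: what is moved stays moved. The work goes in short steps, Python scripts to look and compute and a tool call to move; the robot and the scene stay as the last step left them, time stands still between calls to the robot, and variables do not carry over. Pictures are saved under pics/ and viewed, and the job is handed in when it is done.

Besides the shell and the picture viewer there is one more tool, called after "Emit:" as a command line: name --argument value ..., lists and objects as JSON in quotes. move_arm: Moves the arm, as the interface text tells. Its arguments: {"type":"object","properties":{"series":{"type":"array","items":{"type":"object","properties":{"gripper":{"type":"number"},"travel":{"type":"array","items":{"type":"number"}},"rotation":{"type":"array","items":{"type":"number"}}}}}},"required":["series"]}

```bash
mkdir -p pics
python3 - <<'E'
from bench import bot,viewer,order
import cv2,numpy as np
print(bot.state(), bot.tcp_to_tips)
for n in("scene","top"):
    s=viewer.snapshot(n); cv2.imwrite(f"pics/{n}0.png",s["image"][:,:,::-1]); print(n,s["K"],s["R"],s["t"])
    np.savez(f"{n}0.npz",**s)
E
```

```text
{'t': 0.0, 'joint_pos': array([-1.23960468e+00,  3.00479993e-01,  1.52157923e+00, -3.40652420e-05,
        1.32067108e+00, -6.65774140e-02]), 'dq': array([-0.00252082,  0.00026218, -0.00022157, -0.00144965,  0.00097963,
       -0.00210562]), 'joint_torque': array([-6.75796782e-04, -5.31808412e+01, -3.52740920e+01,  7.08032283e-02,
        2.43821600e-02, -1.43544225e-04]), 'ee_pos': array([ 0.21296348, -0.5068094 ,  0.19688223]), 'tcp_rot': array([-3.14045534e+00, -4.27627908e-05,  3.97777490e-01]), 'ft_force': array([ 0.73915183, -0.34433038,  0.21498438]), 'ft_torque': array([-0.00728719, -0.01327536, -0.03534714]), 'finger_gap': 0.09397826672701459} 0.025
scene [[401.7412372    0.         321.77735891]
 [  0.         401.7412372  197.18421277]
 [  0.           0.           1.        ]] [[ 0.79030707  0.61232204  0.02182796]
 [ 0.41551592 -0.50943273 -0.75354151]
 [-0.4502902   0.60459905 -0.65703784]] [-0.30939556 -0.13595794  1.4324811 ]
top [[417.58282921   0.         315.32584224]
 [  0.         417.58282921 196.72101336]
 [  0.           0.           1.        ]] [[-0.009579   -0.99969085  0.02294454]
 [-0.99712618  0.00782494 -0.07535355]
 [ 0.07515071 -0.02360042 -0.99689287]] [-0.14519094  0.4928875   1.21088161]
```

View pics/scene0.png

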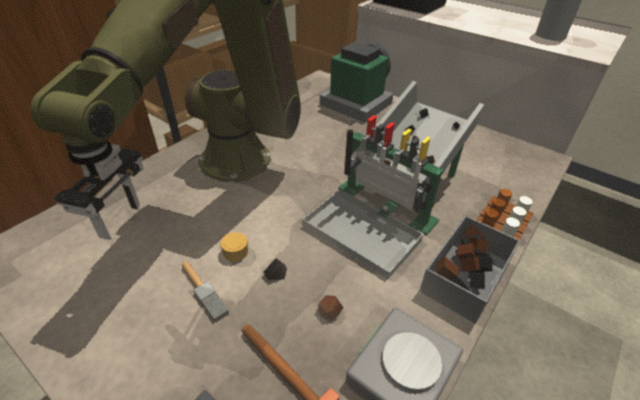

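View pics/top0.png

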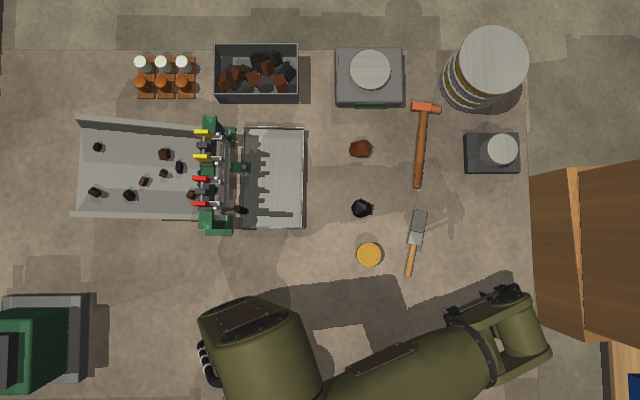

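```bash
cat > h.py <<'E'
import cv2,numpy as np
def load(n,i=0):
    return dict(np.load(f"{n}{i}.npz"))
def ray(s,uv):
    d=np.linalg.inv(s["K"])@np.array([uv[0],uv[1],1.]); d=s["R"].T@d
    return -s["R"].T@s["t"], d/np.linalg.norm(d)
def onz(s,uv,z):
    c,d=ray(s,uv); return c+d*(z-c[2])/d[2]
def tri(s1,u1,s2,u2):
    c1,d1=ray(s1,u1);c2,d2=ray(s2,u2)
    A=np.stack([d1,-d2],1);k=np.linalg.lstsq(A,c2-c1,rcond=None)[0]
    p,q=c1+k[0]*d1,c2+k[1]*d2
    return (p+q)/2,np.linalg.norm(p-q)
def proj(s,X):
    p=s["K"]@(s["R"]@np.asarray(X)+s["t"]);return p[:2]/p[2]
def blobs(s,c,amin=12):
    h=cv2.cvtColor(s["image"],cv2.COLOR_RGB2HSV)
    if c=="red": m=((h[...,0]<4)|(h[...,0]>174))&(h[...,1]>190)&(h[...,2]>90)
    if c=="yellow": m=(h[...,0]>20)&(h[...,0]<34)&(h[...,1]>170)&(h[...,2]>110)
    n,l,st,ce=cv2.connectedComponentsWithStats(m.astype(np.uint8))
    return [(st[i].tolist(),ce[i].round(1).tolist()) for i in range(1,n) if st[i][4]>=amin]
E
python3 - <<'E'
from h import *
for n in("scene","top"):
    s=load(n)
    for c in("red","yellow"): print(n,c,blobs(s,c))
    im=s["image"][:,:,::-1]
    a=im[80:260,300:480] if n=="scene" else im[100:250,170:320]
    k=4 if n=="top" else 3.3
    cv2.imwrite(f"pics/{n}0c.png",cv2.resize(a,None,fx=k,fy=k,interpolation=cv2.INTER_CUBIC))
E
```

```text
scene red [([369, 116, 7, 5, 21], [372.0, 118.3]), ([387, 123, 7, 7, 22], [390.2, 125.7])]
scene yellow [([403, 129, 8, 14, 47], [406.4, 134.6]), ([423, 138, 6, 10, 29], [425.9, 142.5]), ([421, 148, 6, 10, 25], [423.3, 152.4])]
top red [([192, 176, 15, 5, 51], [199.6, 178.1]), ([191, 201, 15, 5, 52], [198.9, 203.2])]
top yellow [([194, 129, 14, 5, 61], [200.8, 131.3]), ([193, 154, 14, 5, 68], [199.7, 155.9])]
```

```bash
sleep 1
```

```text
(no output)
```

View pics/scene0c.png

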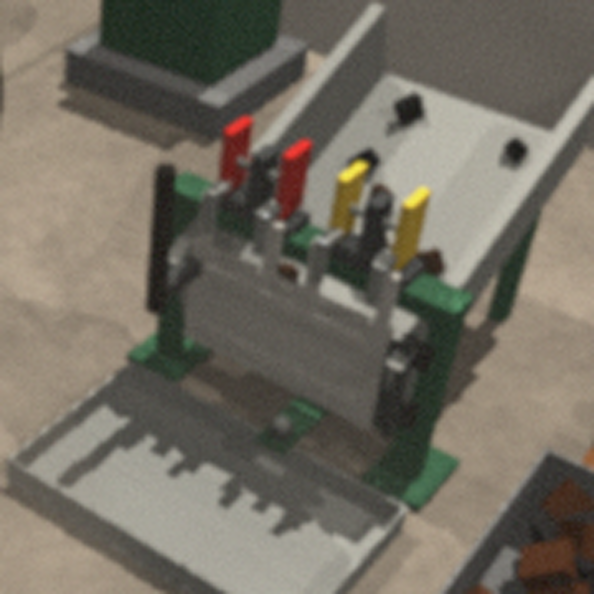

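View pics/top0c.png

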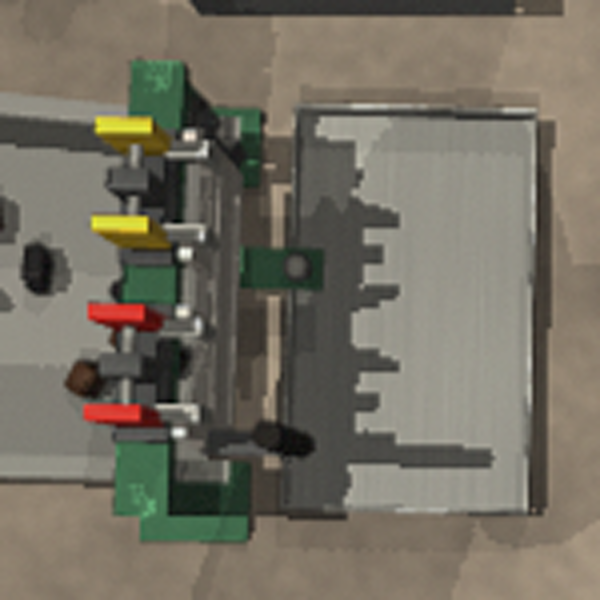

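Run:
```python
from h import *
a,b=load("scene"),load("top")
P={}
for n,u,v in [("rn",(372.1,118.2),(198,202.8)),("rf",(390,125.5),(199.2,177.8)),("yn",(406.7,132.4),(200,155.8)),("yf",(426.4,139.1),(201.2,131.8)),("posttop",(300+167/3.3,80+168/3.3),(170+300/4,100+443/4))]:
    p,e=tri(a,u,b,v);P[n]=p;print(n,p.round(4),round(e,4), onz(b,v,.281).round(4),onz(a,u,.281).round(4))
d=P['yf']-P['rn'];print(np.degrees(np.arctan2(d[1],d[0])),np.linalg.norm(d[:2]))
Q={k:onz(b,v,.281) for k,v in dict(rn=(198,202.8),rf=(199.2,177.8),yn=(200,155.8),yf=(201.2,131.8)).items()}
d=Q['yf']-Q['rn'];print(np.degrees(np.arctan2(d[1],d[0])),np.linalg.norm(d[:2]))
```

```text
rn [0.4608 0.1283 0.2788] 0.0016 [0.46   0.1273 0.281 ] [0.4631 0.1256 0.281 ]
rf [0.5191 0.1264 0.2787] 0.0021 [0.518  0.1252 0.281 ] [0.5215 0.1239 0.281 ]
yn [0.571  0.1253 0.2781] 0.0024 [0.5694 0.1239 0.281 ] [0.5736 0.1219 0.281 ]
yf [0.6279 0.1229 0.2815] 0.0046 [0.626  0.1217 0.281 ] [0.6291 0.1259 0.281 ]
posttop [0.4485 0.0251 0.2812] 0.0192 [0.4408 0.0193 0.281 ] [0.4549 0.0327 0.281 ]
-1.8422198660621372 0.1672196770089374
-1.904757797050353 0.1661054875068176
```

Emit:
move_arm --series '[{"gripper": 0.094, "travel": [0, 0, -0.022], "rotation": [0, 0, -6.53]}, {"gripper": 0.094, "travel": [0, 0, -0.022], "rotation": [0, 0, -6.53]}, {"gripper": 0.094, "travel": [0, 0, -0.022], "rotation": [0, 0, -6.53]}, {"gripper": 0.094, "travel": [0, 0, -0.022], "rotation": [0, 0, -6.53]}, {"gripper": 0.094, "travel": [0, 0, -0.022], "rotation": [0, 0, -6.53]}, {"gripper": 0.094, "travel": [0, 0, -0.022], "rotation": [0, 0, -6.53]}, {"gripper": 0.094, "travel": [0, 0, -0.022], "rotation": [0, 0, -6.53]}, {"gripper": 0.094, "travel": [0, 0, -0.022], "rotation": [0, 0, -6.53]}, {"gripper": 0.094, "travel": [0, 0, -0.022], "rotation": [0, 0, -6.53]}, {"gripper": 0.094, "travel": [0, 0, -0.022], "rotation": [0, 0, -6.53]}, {"gripper": 0.094, "travel": [0, 0, 0], "rotation": [0, 0, 0]}]'

```text
t: 1.02
ee_pos: [0.2131, -0.5073, 0.4213]
tcp_rot: [3.14, 0.005, 1.544]
ft_force: [-0.3, 0.1, 1.2]
finger_gap: 0.0941
```

Emit:
move_arm --series '[{"gripper": 0.094, "travel": [0.0357, 0.0142, 0], "rotation": [0, 0, 0]}, {"gripper": 0.094, "travel": [0.0357, 0.0142, 0], "rotation": [0, 0, 0]}, {"gripper": 0.094, "travel": [0.0357, 0.0142, 0], "rotation": [0, 0, 0]}, {"gripper": 0.094, "travel": [0.0357, 0.0142, 0], "rotation": [0, 0, 0]}, {"gripper": 0.094, "travel": [0.0357, 0.0142, 0], "rotation": [0, 0, 0]}, {"gripper": 0.094, "travel": [0.0357, 0.0142, 0], "rotation": [0, 0, 0]}, {"gripper": 0.094, "travel": [0.0357, 0.0142, 0], "rotation": [0, 0, 0]}, {"gripper": 0.094, "travel": [0.0357, 0.0142, 0], "rotation": [0, 0, 0]}, {"gripper": 0.094, "travel": [0.0357, 0.0142, 0], "rotation": [0, 0, 0]}, {"gripper": 0.094, "travel": [0.0357, 0.0142, 0], "rotation": [0, 0, 0]}, {"gripper": 0.094, "travel": [0.0357, 0.0142, 0], "rotation": [0, 0, 0]}, {"gripper": 0.094, "travel": [0.0357, 0.0142, 0], "rotation": [0, 0, 0]}, {"gripper": 0.094, "travel": [0.0357, 0.0142, 0], "rotation": [0, 0, 0]}, {"gripper": 0.094, "travel": [0.0357, 0.0142, 0], "rotation": [0, 0, 0]}, {"gripper": 0.094, "travel": [0.0357, 0.0142, 0], "rotation": [0, 0, 0]}, {"gripper": 0.094, "travel": [0.0357, 0.0142, 0], "rotation": [0, 0, 0]}, {"gripper": 0.094, "travel": [0.0357, 0.0142, 0], "rotation": [0, 0, 0]}, {"gripper": 0.094, "travel": [0.0357, 0.0142, 0], "rotation": [0, 0, 0]}, {"gripper": 0.094, "travel": [0, 0, 0], "rotation": [0, 0, 0]}, {"gripper": 0.094, "travel": [0, 0, 0], "rotation": [0, 0, 0]}]'

```text
t: 2.68
ee_pos: [0.4901, 0.128, 0.4158]
tcp_rot: [-3.139, 0.001, 1.539]
ft_force: [-1.2, -0.6, 0.6]
finger_gap: 0.0943
```

Run:
```python
from bench import bot,viewer
import cv2,numpy as np
for n in("scene","top"):
    s=viewer.snapshot(n); np.savez(f"{n}1.npz",**s)
    im=s["image"][:,:,::-1]
    a=im[60:260,300:500] if n=="scene" else im[80:260,150:330]
    cv2.imwrite(f"pics/{n}1c.png",cv2.resize(a,(600,600),interpolation=cv2.INTER_CUBIC))
s=bot.state();print(s["ee_pos"],s["tcp_rot"],s["t"])
```

```text
[0.48972016 0.12624181 0.41702022] [-3.14095880e+00  2.79634654e-04  1.53662622e+00] 2.7833
```

View pics/scene1c.png

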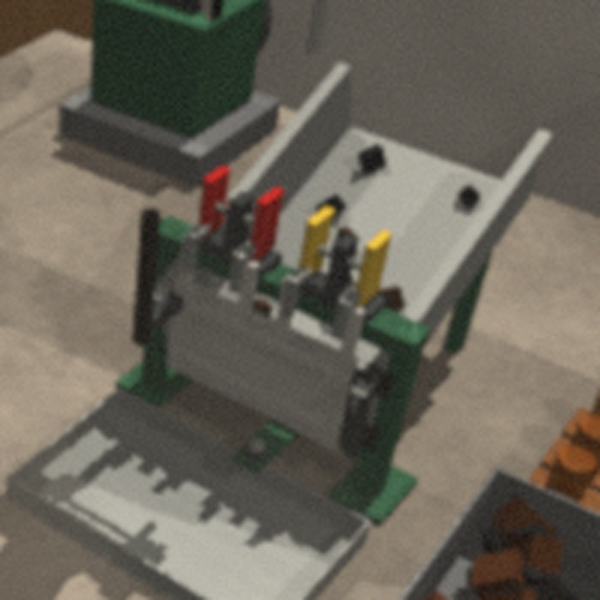

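Run:
```python
from h import *
for n in("scene","top"):
    s=load(n,1); cv2.imwrite(f"pics/{n}1.png",s["image"][:,:,::-1]); print(n,proj(s,[.49,.126,.417]),proj(s,[.49,.127,.281]))
```

```text
scene [386.79458389  74.06273426] [380.63905236 121.20302904]
top [181.20115838 183.55383023] [198.2661908  189.84417912]
```

View pics/scene1.png

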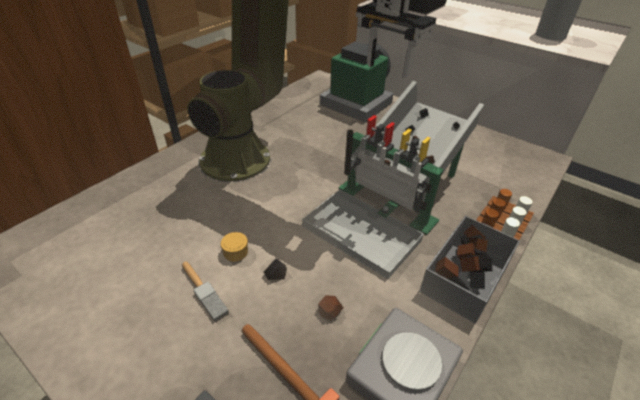

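View pics/top1.png

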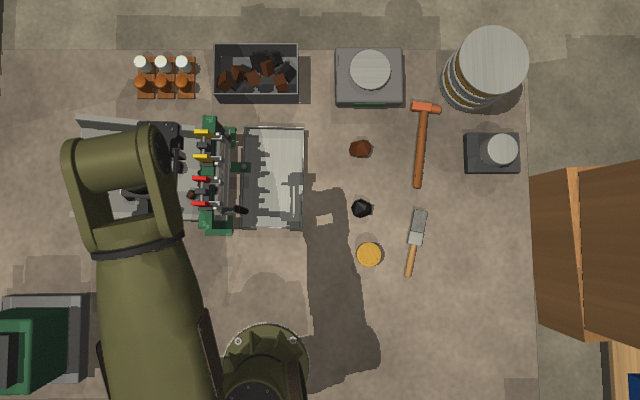

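Emit:
move_arm --series '[{"gripper": 0.094, "travel": [0, 0, 0.0248], "rotation": [0, 0, 0]}, {"gripper": 0.094, "travel": [0, 0, 0.0248], "rotation": [0, 0, 0]}, {"gripper": 0.094, "travel": [0, 0, 0.0248], "rotation": [0, 0, 0]}, {"gripper": 0.094, "travel": [0, 0, 0.0248], "rotation": [0, 0, 0]}, {"gripper": 0.094, "travel": [0, 0, 0.0248], "rotation": [0, 0, 0]}, {"gripper": 0.094, "travel": [0, 0, 0.0248], "rotation": [0, 0, 0]}, {"gripper": 0.094, "travel": [0, 0, 0], "rotation": [0, 0, 0]}, {"gripper": 0.094, "travel": [0, 0, 0], "rotation": [0, 0, 0]}]'

```text
t: 3.45
ee_pos: [0.4896, 0.1257, 0.269]
tcp_rot: [-3.141, 0.0, 1.536]
ft_force: [0.6, -0.3, -0.2]
finger_gap: 0.0938
```

Run:
```python
from bench import bot,viewer
import cv2,numpy as np
for n in("scene",):
    s=viewer.snapshot(n); np.savez(f"{n}2.npz",**s)
    im=s["image"][:,:,::-1]
    a=im[40:190,300:500]
    cv2.imwrite(f"pics/{n}2c.png",cv2.resize(a,(800,600),interpolation=cv2.INTER_CUBIC))
s=bot.state();print(s["ee_pos"],s["tcp_rot"],s["t"],s["ft_force"])
```

```text
[0.49014096 0.1259891  0.27022643] [ 3.14007001e+00 -2.99239932e-04  1.53607837e+00] 3.5 [-0.1297287  -0.01317868 -0.23924394]
```

View pics/scene2c.png

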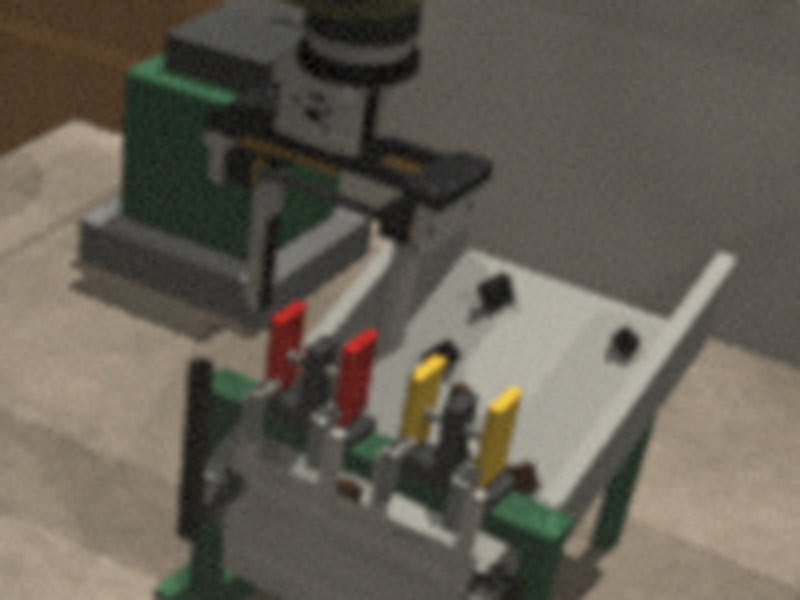

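Run:
```python
from bench import bot,viewer
from h import *
s=viewer.snapshot("top"); np.savez("top2.npz",**s)
cv2.imwrite("pics/top2.png",cv2.resize(s["image"][80:260,100:330,::-1],(766,600),interpolation=cv2.INTER_CUBIC))
a=load("scene",2)
for X in [(.49,.126,.2447),(.437,.128,.2447),(.543,.124,.2447),(.46,.127,.281),(.518,.125,.281)]:
    p=proj(a,X);print(X,p,(p-[300,40])*4)
for c in("red","yellow"):print(blobs(s,c))
```

```text
(0.49, 0.126, 0.2447) [378.92459391 132.70008995] [315.69837563 370.80035982]
(0.437, 0.128, 0.2447) [363.50486565 126.07023066] [254.01946261 344.28092264]
(0.543, 0.124, 0.2447) [395.04592784 139.63161131] [380.18371136 398.52644522]
(0.46, 0.127, 0.281) [371.40408501 117.64018837] [285.61634004 310.56075349]
(0.518, 0.125, 0.281) [389.08839833 124.90288372] [356.35359332 339.61153486]
[([201, 176, 5, 5, 24], [203.1, 178.0]), ([201, 201, 5, 5, 16], [203.1, 203.1])]
[([194, 129, 14, 5, 60], [200.6, 131.3])]
```

View pics/top2.png

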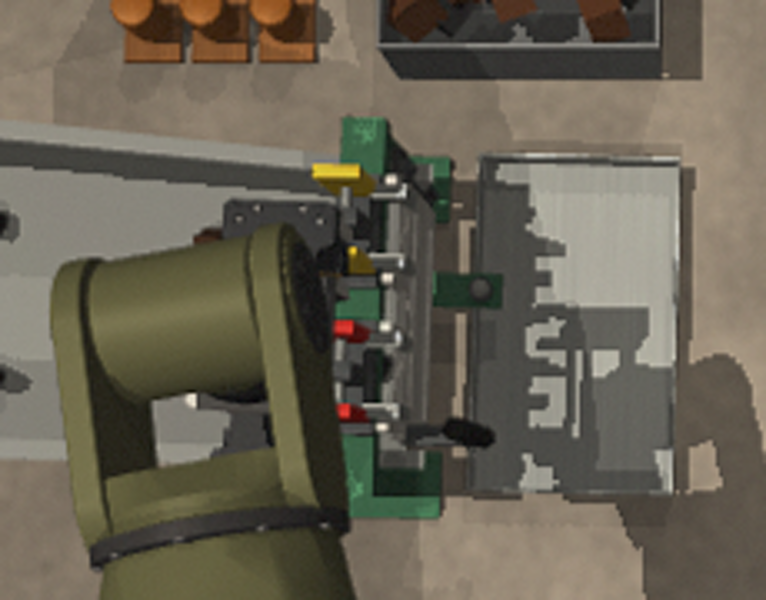

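Run:
```python
from h import *
a=load("scene",2)
cv2.imwrite("pics/z2.png",cv2.resize(a["image"][90:150,350:430,::-1],(800,600),interpolation=cv2.INTER_CUBIC))
a=load("scene",1)
cv2.imwrite("pics/z1.png",cv2.resize(a["image"][10:100,340:460,::-1],(800,600),interpolation=cv2.INTER_CUBIC))
for X in [(.443,.128,.392),(.537,.124,.392),(.443,.128,.372),(.537,.124,.372)]:
    p=proj(a,X);print(X,p,(p-[340,10])*6.667)
```

```text
(0.443, 0.128, 0.392) [370.48403026  77.94764184] [203.23702977 453.00692815]
(0.537, 0.124, 0.392) [401.27536264  89.03272824] [408.52284272 526.91119916]
(0.443, 0.128, 0.372) [369.71907068  85.09738368] [198.13704424 500.67425699]
(0.537, 0.124, 0.372) [400.08067505  96.3531016 ] [400.55786057 575.71612836]
```

View pics/z2.png

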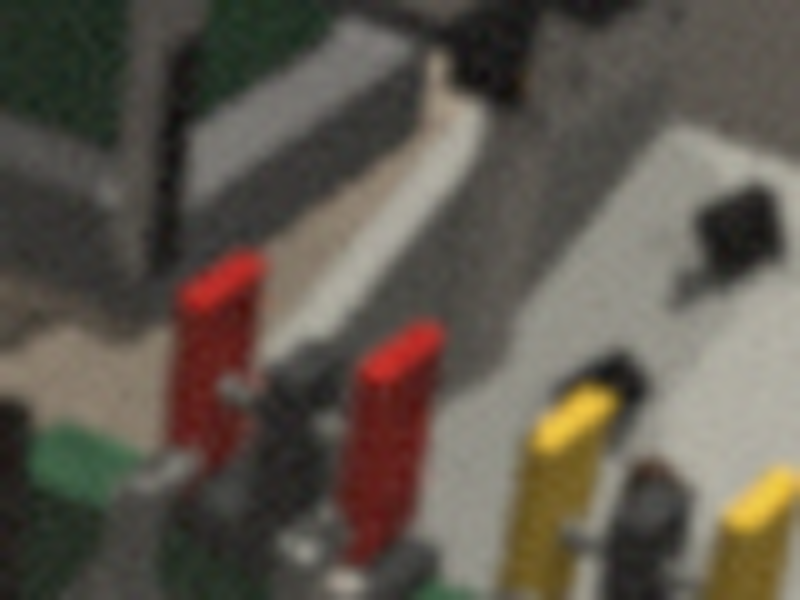

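View pics/z1.png

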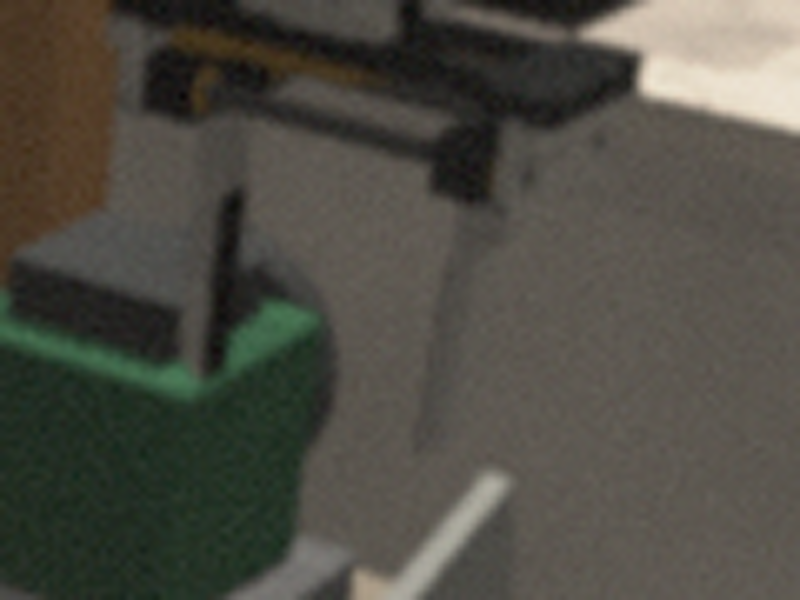

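Run:
```python
from h import *
a=load("scene");b=load("top")
im=a["image"][130:250,40:200,::-1]
cv2.imwrite("pics/s0g.png",cv2.resize(im,(800,600),interpolation=cv2.INTER_CUBIC))
cv2.imwrite("pics/t0g.png",cv2.resize(b["image"][270:370,420:560,::-1],(800,571),interpolation=cv2.INTER_CUBIC))
yaw=.398; y=np.array([np.sin(yaw),-np.cos(yaw),0]);T=np.array([.21296,-.50681,.19688])
for sg in(-1,1):
  for z in (-.025,0.072):
    X=T+sg*.047*y+[0,0,z]; p=proj(a,X);q=proj(b,X);print(X.round(3),p.round(1),((p-[40,130])*5).round(),q.round(1),((q-[420,270])*5.714).round())
print(proj(a,[0,0,0]),proj(b,[0,0,0]))
```

```text
[ 0.195 -0.463  0.172] [137.9 218.9] [490. 445.] [440.9 307.3] [119. 213.]
[ 0.195 -0.463  0.269] [125.7 187.4] [428. 287.] [454.4 315.2] [196. 258.]
[ 0.231 -0.55   0.172] [112.5 247.6] [363. 588.] [474.  292.4] [308. 128.]
[ 0.231 -0.55   0.269] [ 97.3 215.7] [286. 428.] [490.7 298.8] [404. 164.]
[235.00696201 159.05462627] [265.25550928 366.69746223]
```

View pics/s0g.png

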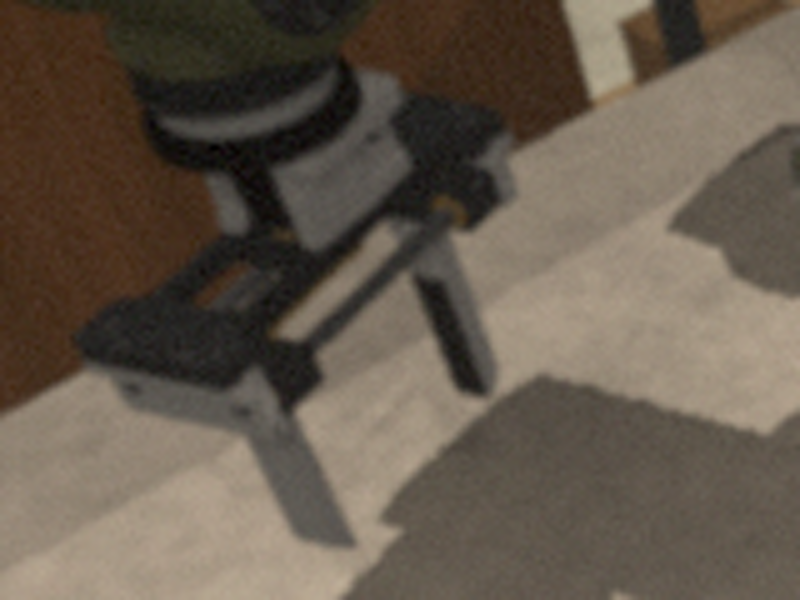

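View pics/t0g.png

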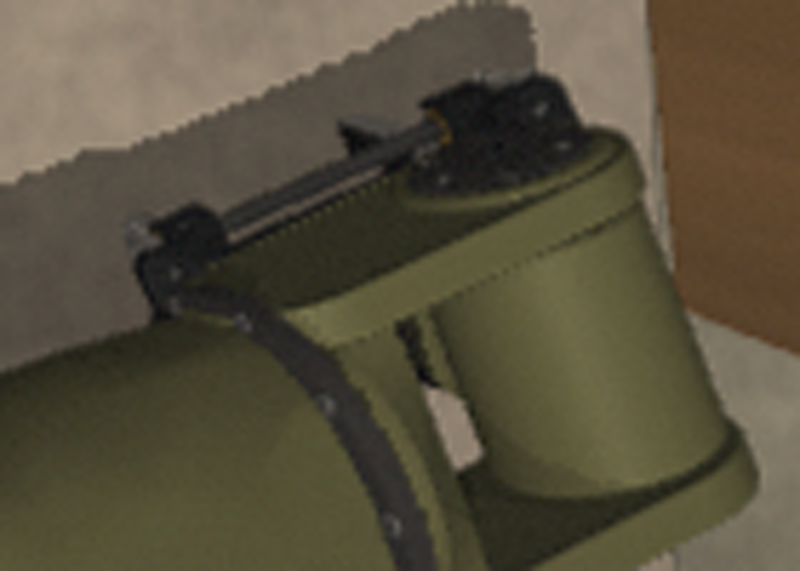

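Emit:
move_arm --series '[{"gripper": 0.094, "travel": [0, 0, 0.007], "rotation": [0, 0, 0]}, {"gripper": 0.08, "travel": [0, 0, 0], "rotation": [0, 0, 0]}, {"gripper": 0.07, "travel": [0, 0, 0], "rotation": [0, 0, 0]}, {"gripper": 0.06, "travel": [0, 0, 0], "rotation": [0, 0, 0]}, {"gripper": 0.05, "travel": [0, 0, 0], "rotation": [0, 0, 0]}, {"gripper": 0.04, "travel": [0, 0, 0], "rotation": [0, 0, 0]}, {"gripper": 0.03, "travel": [0, 0, 0], "rotation": [0, 0, 0]}, {"gripper": 0.03, "travel": [0, 0, 0], "rotation": [0, 0, 0]}, {"gripper": 0.03, "travel": [0, 0, 0], "rotation": [0, 0, 0]}, {"gripper": 0.03, "travel": [0, 0, 0], "rotation": [0, 0, 0]}, {"gripper": 0.03, "travel": [0, 0, 0], "rotation": [0, 0, 0]}]'

```text
t: 4.47
ee_pos: [0.4897, 0.1268, 0.2624]
tcp_rot: [3.141, -0.0, 1.538]
ft_force: [-4.0, -0.2, 8.0]
finger_gap: 0.0432
```

```bash
cat > snap.py <<'E'
from bench import bot,viewer
from h import *
import sys
i=sys.argv[1]
for n,(r0,r1,c0,c1) in dict(scene=(90,150,350,430),top=(100,220,160,320)).items():
    s=viewer.snapshot(n); np.savez(f"{n}{i}.npz",**s)
    cv2.imwrite(f"pics/{n}{i}z.png",cv2.resize(s["image"][r0:r1,c0:c1,::-1],(800,600),interpolation=cv2.INTER_CUBIC))
s=bot.state();print(s["ee_pos"].round(4),s["tcp_rot"].round(3),s["t"],s["ft_force"].round(2),s["finger_gap"])
E
python3 snap.py 3
```

```text
[0.4897 0.1268 0.2624] [ 3.141 -0.     1.538] 4.5667 [-4.23 -0.05  8.17] 0.04342139709746813
```

View pics/scene3z.png

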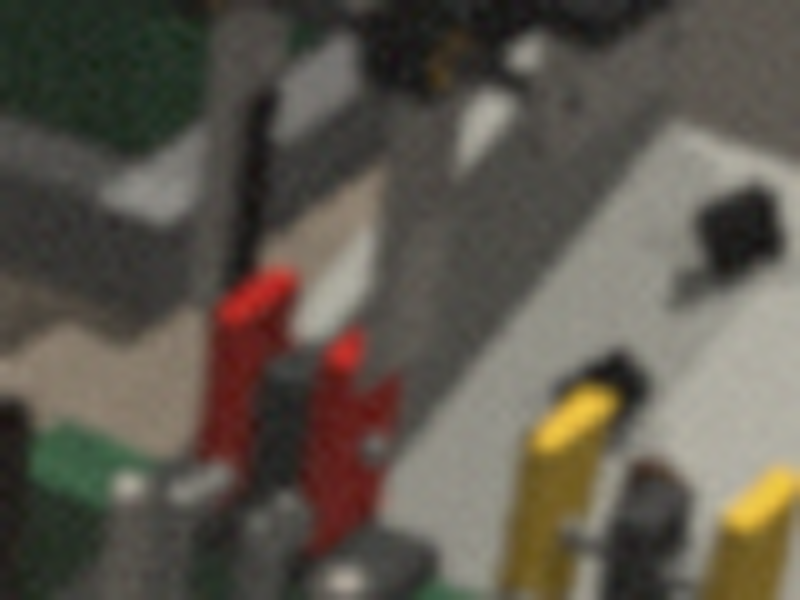

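Emit:
move_arm --series '[{"gripper": 0.08, "travel": [0, 0, 0], "rotation": [0, 0, 0]}, {"gripper": 0.08, "travel": [0, 0, 0], "rotation": [0, 0, 0]}, {"gripper": 0.08, "travel": [0, 0, 0], "rotation": [0, 0, 0]}, {"gripper": 0.08, "travel": [0, 0, 0], "rotation": [0, 0, 0]}, {"gripper": 0.08, "travel": [0, 0, 0], "rotation": [0, 0, 0]}, {"gripper": 0.08, "travel": [0, 0, -0.02], "rotation": [0, 0, 0]}, {"gripper": 0.09, "travel": [0, 0, -0.035], "rotation": [0, 0, 0]}, {"gripper": 0.094, "travel": [0, 0, -0.035], "rotation": [0, 0, 0]}, {"gripper": 0.094, "travel": [0, 0.0274, 0], "rotation": [0, 0, 0]}, {"gripper": 0.094, "travel": [0, 0.0274, 0], "rotation": [0, 0, 0]}, {"gripper": 0.094, "travel": [0, 0.0274, 0], "rotation": [0, 0, 0]}, {"gripper": 0.094, "travel": [0, 0.0274, 0], "rotation": [0, 0, 0]}, {"gripper": 0.094, "travel": [0, 0, 0], "rotation": [0, 0, 0]}, {"gripper": 0.094, "travel": [0, 0, 0], "rotation": [0, 0, 0]}]'

```text
t: 5.73
ee_pos: [0.6, 0.1229, 0.3501]
tcp_rot: [-3.139, 0.0, 1.537]
ft_force: [-0.5, -0.1, -0.1]
finger_gap: 0.0939
```

```bash
python3 snap.py 4
python3 - <<'E'
from h import *
s=load("scene",4)
print(proj(s,[.5995,.124,.281]))
for c in("red","yellow"): print(c,blobs(s,c))
E
```

```text
[0.599  0.1231 0.3518] [ 3.142 -0.     1.538] 5.8333 [ 0.4  -0.69  0.48] 0.09386094246381863
[415.81625777 135.45790603]
red [([373, 118, 6, 6, 17], [375.5, 120.2]), ([383, 122, 7, 6, 22], [386.0, 124.5])]
yellow [([404, 129, 8, 15, 48], [406.6, 134.0]), ([422, 138, 7, 21, 50], [425.0, 146.2])]
```

View pics/scene4z.png

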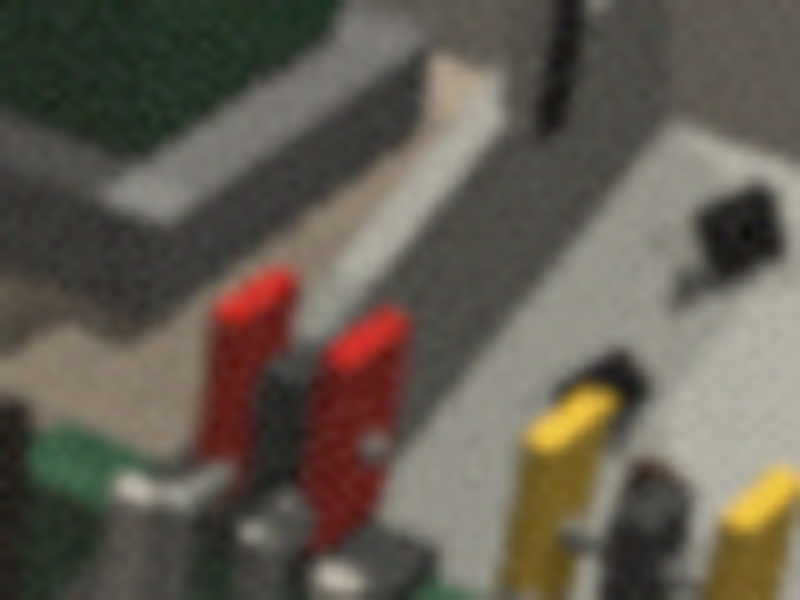

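View pics/top4z.png

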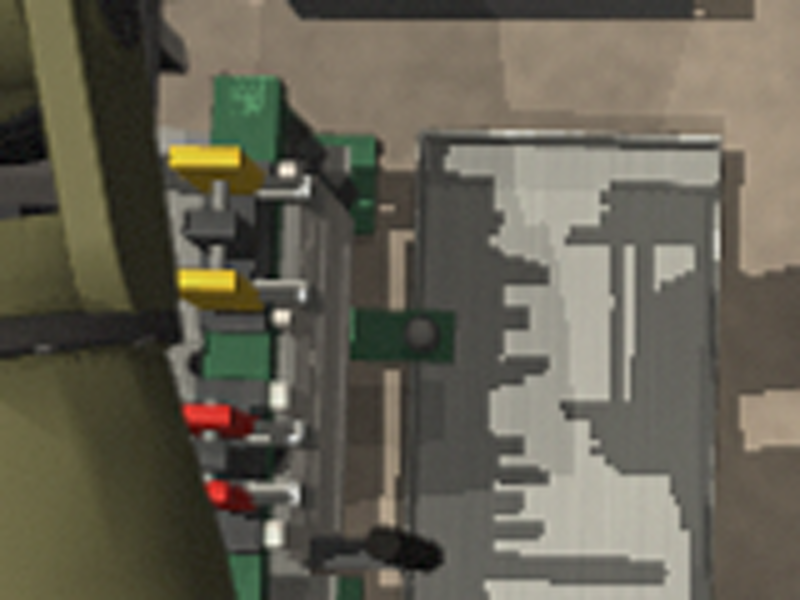

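Emit:
move_arm --series '[{"gripper": 0.094, "travel": [0, 0, 0.03], "rotation": [0, 0, 0]}, {"gripper": 0.094, "travel": [0, 0, 0.02], "rotation": [0, 0, 0]}, {"gripper": 0.094, "travel": [0, 0, 0.02], "rotation": [0, 0, 0]}, {"gripper": 0.094, "travel": [0, 0, 0.02], "rotation": [0, 0, 0]}, {"gripper": 0.094, "travel": [0, 0, 0], "rotation": [0, 0, 0]}, {"gripper": 0.08, "travel": [0, 0, 0], "rotation": [0, 0, 0]}, {"gripper": 0.07, "travel": [0, 0, 0], "rotation": [0, 0, 0]}, {"gripper": 0.06, "travel": [0, 0, 0], "rotation": [0, 0, 0]}, {"gripper": 0.05, "travel": [0, 0, 0], "rotation": [0, 0, 0]}, {"gripper": 0.04, "travel": [0, 0, 0], "rotation": [0, 0, 0]}, {"gripper": 0.03, "travel": [0, 0, 0], "rotation": [0, 0, 0]}, {"gripper": 0.03, "travel": [0, 0, 0], "rotation": [0, 0, 0]}, {"gripper": 0.03, "travel": [0, 0, 0], "rotation": [0, 0, 0]}, {"gripper": 0.03, "travel": [0, 0, 0], "rotation": [0, 0, 0]}, {"gripper": 0.03, "travel": [0, 0, 0], "rotation": [0, 0, 0]}]'

```text
t: 7.08
ee_pos: [0.5996, 0.1231, 0.2627]
tcp_rot: [3.14, -0.0, 1.538]
ft_force: [-1.1, -0.3, 8.7]
finger_gap: 0.043
```

```bash
python3 snap.py 5
```

```text
[0.5996 0.1231 0.2626] [ 3.14  -0.     1.538] 7.1833 [-1.19  0.88  7.96] 0.04320216766386466
```

View pics/scene5z.png

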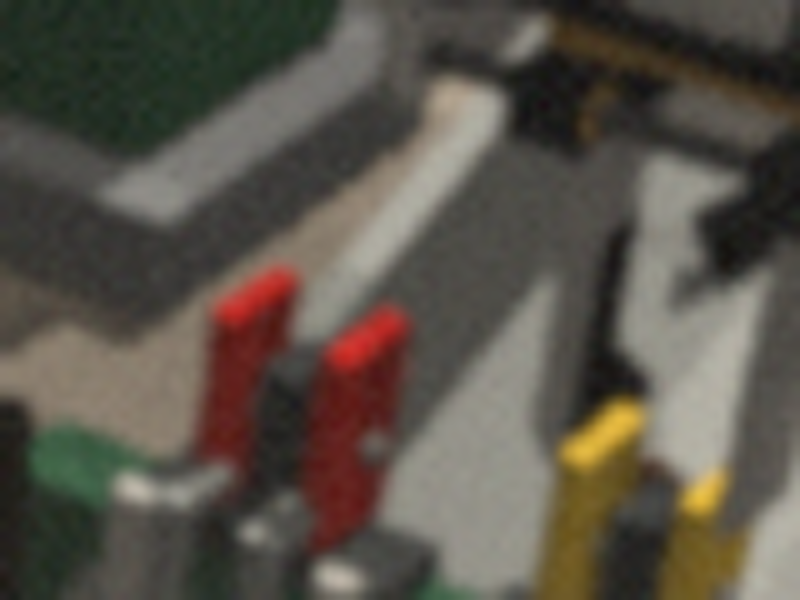

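Run:
```python
from h import *
a,b=load("scene"),load("top")
X=[.447,.0405,.275];p,q=proj(a,X),proj(b,X);print(p,q,(p-[335,115])*10,(q-[220,190])*13.33)
X=[.447,.0405,.155];p,q=proj(a,X),proj(b,X);print(p,q,(p-[335,115])*10,(q-[220,190])*13.33)
cv2.imwrite("pics/pa.png",cv2.resize(a["image"][115:175,335:385,::-1],(500,600),interpolation=cv2.INTER_CUBIC))
cv2.imwrite("pics/pb.png",cv2.resize(b["image"][190:230,220:265,::-1],(600,533),interpolation=cv2.INTER_CUBIC))
```

```text
[349.68371719 130.63422635] [236.21354991 208.25150983] [146.83717191 156.34226351] [216.12662029 243.29262603]
[346.86482724 166.66548104] [243.84828802 210.45224618] [118.64827243 516.6548104 ] [317.89767928 272.62844158]
```

View pics/pa.png

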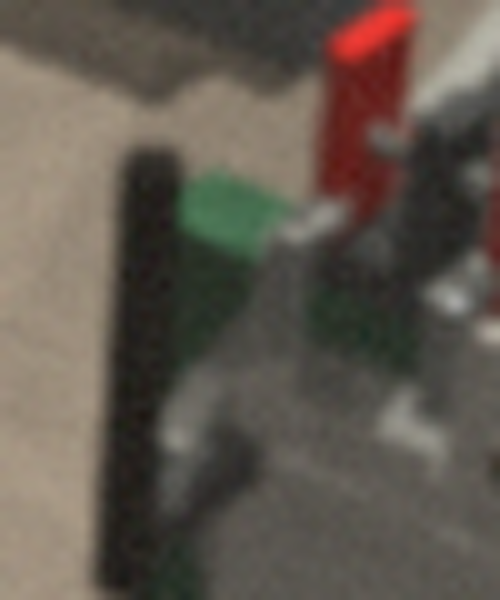

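View pics/pb.png

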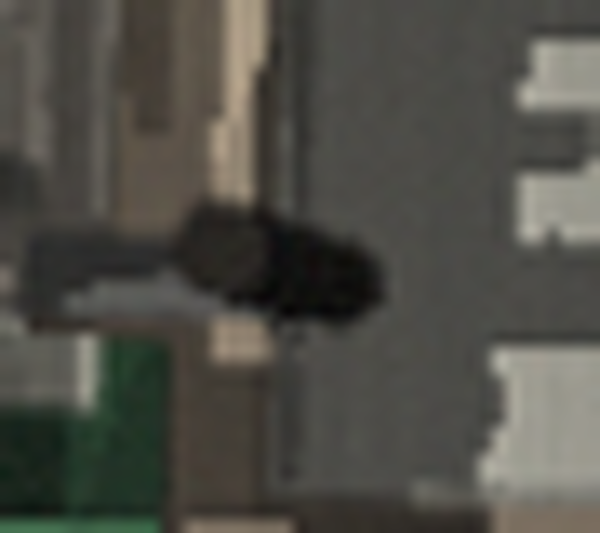

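Emit:
move_arm --series '[{"gripper": 0.08, "travel": [0, 0, 0], "rotation": [0, 0, 0]}, {"gripper": 0.08, "travel": [0, 0, 0], "rotation": [0, 0, 0]}, {"gripper": 0.08, "travel": [0, 0, 0], "rotation": [0, 0, 0]}, {"gripper": 0.08, "travel": [0, 0, 0], "rotation": [0, 0, 0]}, {"gripper": 0.08, "travel": [0, 0, 0], "rotation": [0, 0, 0]}, {"gripper": 0.08, "travel": [0, 0, -0.02], "rotation": [0, 0, 0]}, {"gripper": 0.08, "travel": [0, 0, -0.04], "rotation": [0, 0, 0]}, {"gripper": 0.08, "travel": [0, 0, -0.04], "rotation": [0, 0, 0]}, {"gripper": 0.08, "travel": [0, 0, 0], "rotation": [0, 0, 0]}]'

```text
t: 7.93
ee_pos: [0.6002, 0.1232, 0.3699]
tcp_rot: [3.131, -0.002, 1.538]
ft_force: [-0.6, -0.1, 1.7]
finger_gap: 0.0802
```

```bash
python3 snap.py 6
python3 - <<'E'
from h import *
a,b=load("scene"),load("top",6)
print(tri(load("scene"),(350.2,131),load("top"),(236.9,208.4)))
th=np.radians(-1.9);R=np.array([[np.cos(th),-np.sin(th)],[np.sin(th),np.cos(th)]]);O=np.array([.5441,.1132])
im=a["image"][:,:,::-1].copy()
im=cv2.resize(im[130:230,390:460],(560,800),interpolation=cv2.INTER_CUBIC)
im2=cv2.resize(b["image"][100:200,190:270,::-1],(640,800),interpolation=cv2.INTER_CUBIC)
for y,c in((-.010,(255,0,0)),(-.030,(0,255,0)),(-.050,(0,0,255))):
    x=-.095+np.sqrt(.219**2-(y+.076)**2); w=O+R@[x,y]; print(y,x,w)
    for z0,z1 in((.05,.17),):
        p=[tuple(((proj(a,[*w,z])-[390,130])*8).astype(int)) for z in(z0,z1)]; cv2.line(im,p[0],p[1],c,1)
        p=[tuple(((proj(b,[*w,z])-[190,100])*8).astype(int)) for z in(z0,z1)]; cv2.line(im2,p[0],p[1],c,1)
cv2.imwrite("pics/ha.png",cv2.resize(np.hstack([im,im2]),(800,533)))
E
```

```text
[0.5997 0.1231 0.3629] [ 3.139 -0.     1.538] 8.0333 [-0.25  0.11 -0.31] 0.07998805609207578
(array([0.44768067, 0.03980643, 0.27432647]), np.float64(0.002527804507409415))
-0.01 0.11381810266353826 [0.65752398 0.09943184]
-0.03 0.11911445537375565 [0.66215431 0.07926723]
-0.05 0.12245114393812692 [0.66482606 0.0591676 ]
```

View pics/ha.png

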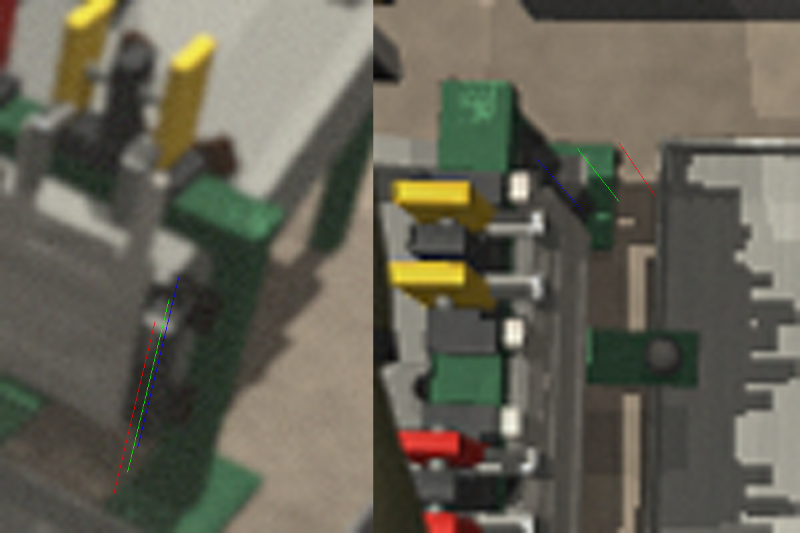

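View pics/scene6z.png

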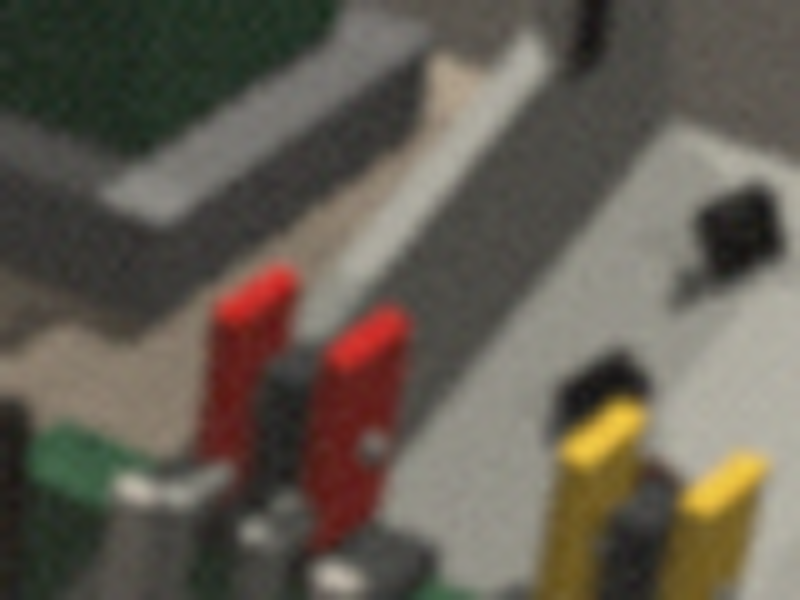

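Emit:
move_arm --series '[{"gripper": 0.06, "travel": [-0.0177, -0.0298, 0], "rotation": [0, 0, 0]}, {"gripper": 0.06, "travel": [-0.0177, -0.0298, 0], "rotation": [0, 0, 0]}, {"gripper": 0.06, "travel": [-0.0177, -0.0298, 0], "rotation": [0, 0, 0]}, {"gripper": 0.06, "travel": [-0.0177, -0.0298, 0], "rotation": [0, 0, 0]}, {"gripper": 0.06, "travel": [-0.0177, -0.0298, 0], "rotation": [0, 0, 0]}, {"gripper": 0.06, "travel": [0, 0, 0], "rotation": [0, 0, 6.16]}, {"gripper": 0.06, "travel": [0, 0, 0], "rotation": [0, 0, 6.16]}, {"gripper": 0.06, "travel": [0, 0, 0], "rotation": [0, 0, 6.16]}, {"gripper": 0.06, "travel": [0, 0, 0], "rotation": [0, 0, 6.16]}, {"gripper": 0.06, "travel": [0, 0, 0], "rotation": [0, 0, 6.16]}, {"gripper": 0.06, "travel": [0, 0, 0], "rotation": [0, 0, 6.16]}, {"gripper": 0.06, "travel": [0, 0, 0], "rotation": [0, 0, 6.16]}, {"gripper": 0.06, "travel": [0, 0, 0], "rotation": [0, 0, 0]}, {"gripper": 0.06, "travel": [0, 0, 0], "rotation": [0, 0, 0]}]'

```text
t: 9.2
ee_pos: [0.4474, 0.0395, 0.3607]
tcp_rot: [-3.14, 0.001, 0.788]
ft_force: [-0.6, -0.9, -0.4]
finger_gap: 0.0596
```

```bash
sed -i 's/scene=(90,150,350,430)/scene=(60,180,300,460)/;s/top=(100,220,160,320)/top=(100,250,160,360)/' snap.py; python3 snap.py 7
python3 - <<'E'
from h import *
s=load("scene",7)
for c in("red","yellow"): print(c,blobs(s,c))
E
```

```text
[0.4474 0.0395 0.3611] [-3.141e+00  1.000e-03  7.880e-01] 9.3 [-0.7   0.26  0.06] 0.05987225178919628
red [([372, 118, 7, 6, 20], [375.4, 120.2]), ([383, 122, 7, 6, 22], [386.1, 124.2])]
yellow [([407, 130, 6, 12, 40], [409.8, 134.7]), ([418, 137, 7, 11, 33], [421.3, 141.5]), ([418, 150, 3, 7, 13], [419.1, 153.5])]
```

View pics/scene7z.png

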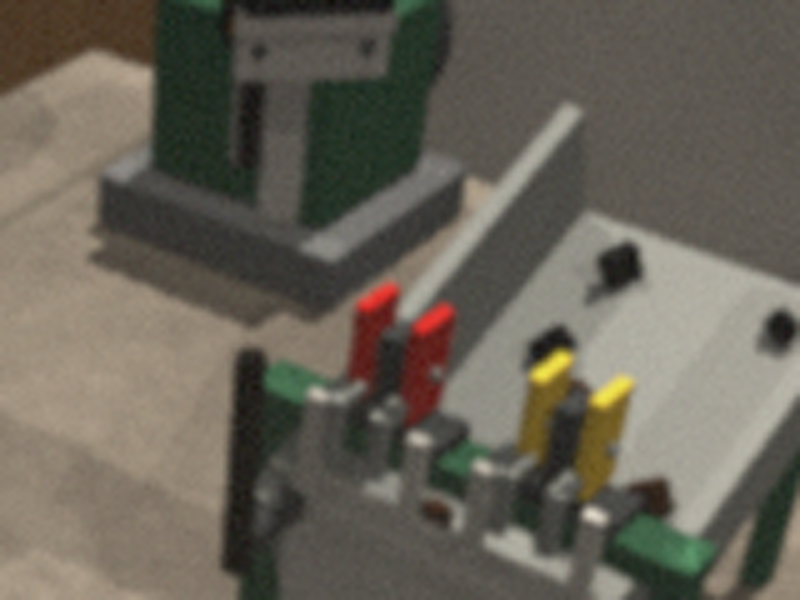

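View pics/top7z.png

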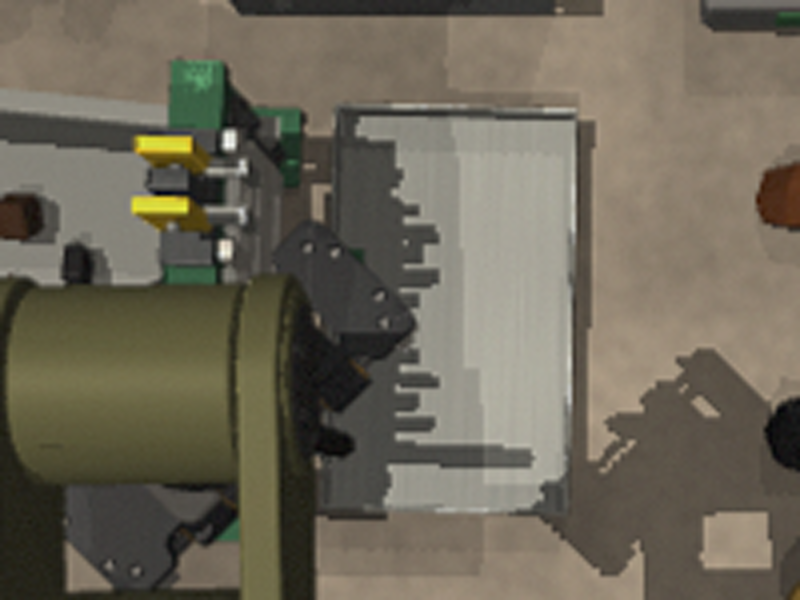

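Emit:
move_arm --series '[{"gripper": 0.06, "travel": [0, 0, 0.0242], "rotation": [0, 0, 0]}, {"gripper": 0.06, "travel": [0, 0, 0.0242], "rotation": [0, 0, 0]}, {"gripper": 0.06, "travel": [0, 0, 0.0242], "rotation": [0, 0, 0]}, {"gripper": 0.06, "travel": [0, 0, 0.0242], "rotation": [0, 0, 0]}, {"gripper": 0.06, "travel": [0, 0, 0.0242], "rotation": [0, 0, 0]}, {"gripper": 0.06, "travel": [0, 0, 0], "rotation": [0, 0, 0]}]'

```text
t: 9.8
ee_pos: [0.4458, 0.0395, 0.2365]
tcp_rot: [-3.137, 0.005, 0.787]
ft_force: [-0.4, 0.2, -0.3]
finger_gap: 0.06
```

```bash
python3 snap.py 8
```

```text
[0.4475 0.0395 0.2411] [-3.141e+00  1.000e-03  7.860e-01] 9.9 [ 0.03  0.84 -0.19] 0.06041399569142756
```

View pics/scene8z.png

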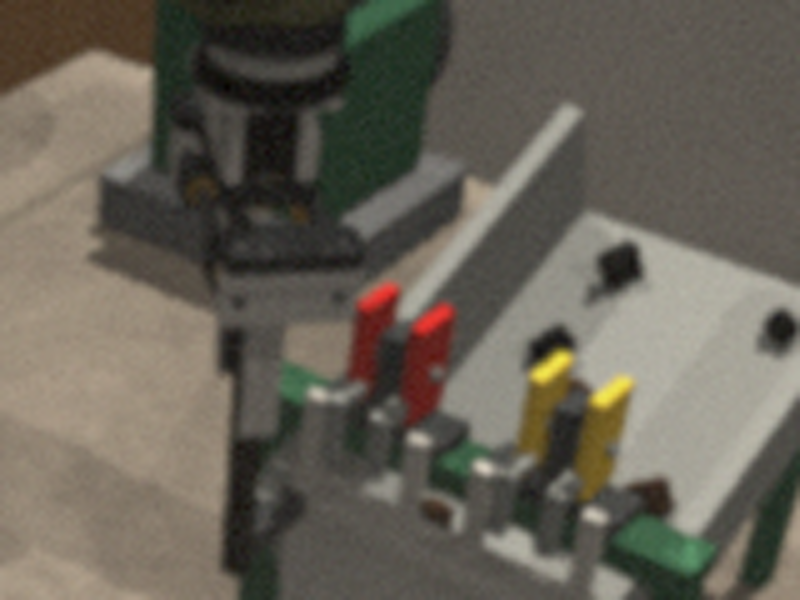

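Emit:
move_arm --series '[{"gripper": 0.04, "travel": [0, 0, 0], "rotation": [0, 0, 0]}, {"gripper": 0.02, "travel": [0, 0, 0], "rotation": [0, 0, 0]}, {"gripper": 0.01, "travel": [0, 0, 0], "rotation": [0, 0, 0]}, {"gripper": 0.0, "travel": [0, 0, 0], "rotation": [0, 0, 0]}, {"gripper": 0.0, "travel": [0, 0, 0], "rotation": [0, 0, 0]}, {"gripper": 0.0, "travel": [0, 0, 0], "rotation": [0, 0, 0]}]'

```text
t: 10.4
ee_pos: [0.4476, 0.0396, 0.2409]
tcp_rot: [3.141, -0.0, 0.785]
ft_force: [-0.3, 0.5, -0.4]
finger_gap: 0.0231
```

```bash
cat > arc.py <<'E'
import numpy as np,sys
H=np.array([.658,.0974]);P0=np.array([.4477,.0398])
def post(t):
    c,s=np.cos(t),np.sin(t);return H+np.array([[c,-s],[s,c]])@(P0-H)
# args: x y yaw(cmd start) then list theta:yawdeg
x,y,yaw=map(float,sys.argv[1:4]);p=np.array([x,y]);yaw=np.radians(yaw)
for a in sys.argv[4:]:
    t,yd=map(float,a.split(":"));q=post(t);d=q-p
    tx=d@[np.cos(yaw),np.sin(yaw)];ty=d@[np.sin(yaw),-np.cos(yaw)]
    tx,ty=round(tx,4),round(ty,4);az=round(-(yd-np.degrees(yaw)),2)
    print(t,tx,ty,az,q.round(4));p=p+tx*np.array([np.cos(yaw),np.sin(yaw)])+ty*np.array([np.sin(yaw),-np.cos(yaw)]);yaw=np.radians(yd)
E
python3 - <<'E'
from bench import bot
s=bot.state();print(s["ee_pos"].round(4),s["tcp_rot"].round(3),s["t"],s["ft_force"].round(2),s["finger_gap"])
E
python3 arc.py .4477 .0398 45 .05:45 .1:45 .15:45 .2:45 .27:45 .34:45 .41:45 .48:45 .55:45 .62:45 .69:45 .76:45 .83:45
```

```text
[0.4476 0.0396 0.2409] [ 3.141 -0.     0.785] 10.4 [-0.29  0.55 -0.42] 0.0230546225143995
0.05 -0.0052 0.0096 -0.0 [0.4508 0.0294]
0.1 -0.0046 0.0099 -0.0 [0.4545 0.0191]
0.15 -0.0042 0.01 -0.0 [0.4587 0.009 ]
0.2 -0.0037 0.0103 -0.0 [ 0.4633 -0.0008]
0.27 -0.0042 0.0146 -0.0 [ 0.4707 -0.0142]
0.34 -0.0033 0.015 -0.0 [ 0.4789 -0.027 ]
0.41 -0.0021 0.0151 -0.0 [ 0.4881 -0.0393]
0.48 -0.0012 0.0152 -0.0 [ 0.4981 -0.0508]
0.55 -0.0 0.0152 -0.0 [ 0.5088 -0.0616]
0.62 0.001 0.0153 -0.0 [ 0.5203 -0.0717]
0.69 0.0021 0.0151 -0.0 [ 0.5325 -0.0809]
0.76 0.0031 0.0149 -0.0 [ 0.5452 -0.0892]
0.83 0.0042 0.0147 -0.0 [ 0.5586 -0.0967]
```

Emit:
move_arm --series '[{"gripper": 0.0, "travel": [0, 0, 0], "rotation": [0, 0, 0]}, {"gripper": 0.0, "travel": [0, 0, 0], "rotation": [0, 0, 0]}, {"gripper": 0.0, "travel": [-0.0052, 0.0096, 0], "rotation": [0, 0, 0]}, {"gripper": 0.0, "travel": [-0.0046, 0.0099, 0], "rotation": [0, 0, 0]}, {"gripper": 0.0, "travel": [0, 0, 0], "rotation": [0, 0, 0]}]'

```text
t: 10.82
ee_pos: [0.4544, 0.0171, 0.2407]
tcp_rot: [-3.141, 0.001, 0.785]
ft_force: [-6.6, 0.1, 4.0]
finger_gap: 0.0176
```

```bash
python3 snap.py 9
```

```text
[0.4542 0.0177 0.2407] [-3.141e+00  1.000e-03  7.840e-01] 10.9167 [-6.6  -0.57  4.27] 0.017140356088292664
```

View pics/scene9z.png

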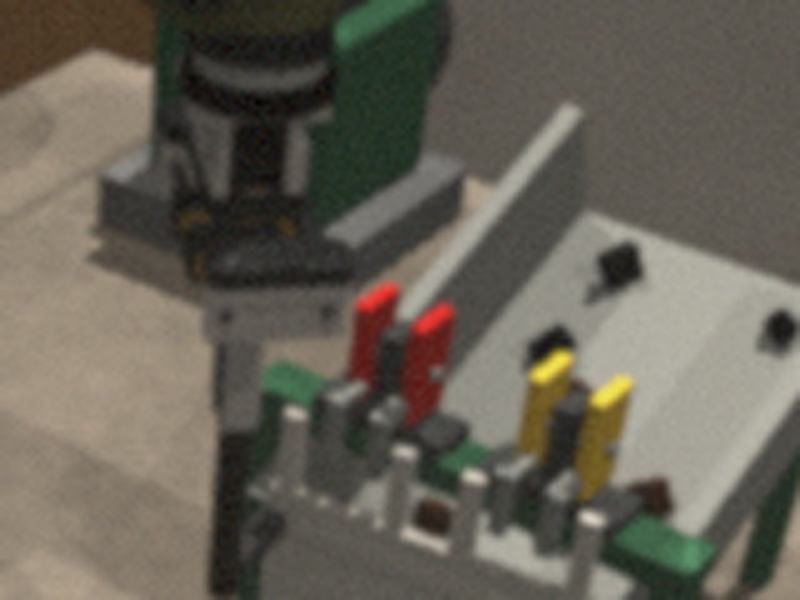

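Emit:
move_arm --series '[{"gripper": 0.0, "travel": [-0.0042, 0.01, 0], "rotation": [0, 0, 0]}, {"gripper": 0.0, "travel": [-0.0037, 0.0103, 0], "rotation": [0, 0, 0]}, {"gripper": 0.0, "travel": [-0.0042, 0.0146, 0], "rotation": [0, 0, 0]}, {"gripper": 0.0, "travel": [-0.0033, 0.015, 0], "rotation": [0, 0, 0]}, {"gripper": 0.0, "travel": [0, 0, 0], "rotation": [0, 0, 0]}]'

```text
t: 11.33
ee_pos: [0.4795, -0.0298, 0.2407]
tcp_rot: [3.141, 0.001, 0.783]
ft_force: [-6.1, -2.2, 6.5]
finger_gap: 0.0174
```

Emit:
move_arm --series '[{"gripper": 0.0, "travel": [-0.0021, 0.0151, 0], "rotation": [0, 0, 0]}, {"gripper": 0.0, "travel": [-0.0012, 0.0152, 0], "rotation": [0, 0, 0]}, {"gripper": 0.0, "travel": [0, 0.0152, 0], "rotation": [0, 0, 0]}, {"gripper": 0.0, "travel": [0.001, 0.0153, 0], "rotation": [0, 0, 0]}, {"gripper": 0.0, "travel": [0.0021, 0.0151, 0], "rotation": [0, 0, 0]}, {"gripper": 0.0, "travel": [0.0031, 0.0149, 0], "rotation": [0, 0, 0]}, {"gripper": 0.0, "travel": [0.0042, 0.0147, 0], "rotation": [0, 0, 0]}, {"gripper": 0.0, "travel": [0, 0, 0], "rotation": [0, 0, 0]}]'

```text
t: 12.0
ee_pos: [0.56, -0.0984, 0.2409]
tcp_rot: [3.14, -0.001, 0.784]
ft_force: [-2.4, 0.6, 5.9]
finger_gap: 0.0171
```

```bash
sed -i 's/scene=(60,180,300,460)/scene=(70,220,280,480)/' snap.py; python3 snap.py 10; python3 arc.py .5586 -.0967 45 .9:50 .97:55 1.04:60 1.11:65 1.18:70 1.25:75 1.32:80 1.38:85 1.44:90 1.5:95
```

```text
[ 0.5588 -0.0979  0.2409] [ 3.141 -0.     0.784] 12.1 [-2.03 -1.35  5.18] 0.017317933281639223
0.9 0.0052 0.0143 -5.0 [ 0.5724 -0.1031]
0.97 0.0049 0.0144 -5.0 [ 0.5866 -0.1086]
1.04 0.0047 0.0146 -5.0 [ 0.6012 -0.1131]
1.11 0.0045 0.0146 -5.0 [ 0.6161 -0.1166]
1.18 0.0042 0.0146 -5.0 [ 0.6311 -0.119 ]
1.25 0.0039 0.0148 -5.0 [ 0.6463 -0.1203]
1.32 0.0037 0.0148 -5.0 [ 0.6616 -0.1206]
1.38 0.0028 0.0128 -5.0 [ 0.6747 -0.12  ]
1.44 0.0026 0.0128 -5.0 [ 0.6877 -0.1186]
1.5 0.0021 0.0129 -5.0 [ 0.7006 -0.1164]
```

View pics/scene10z.png

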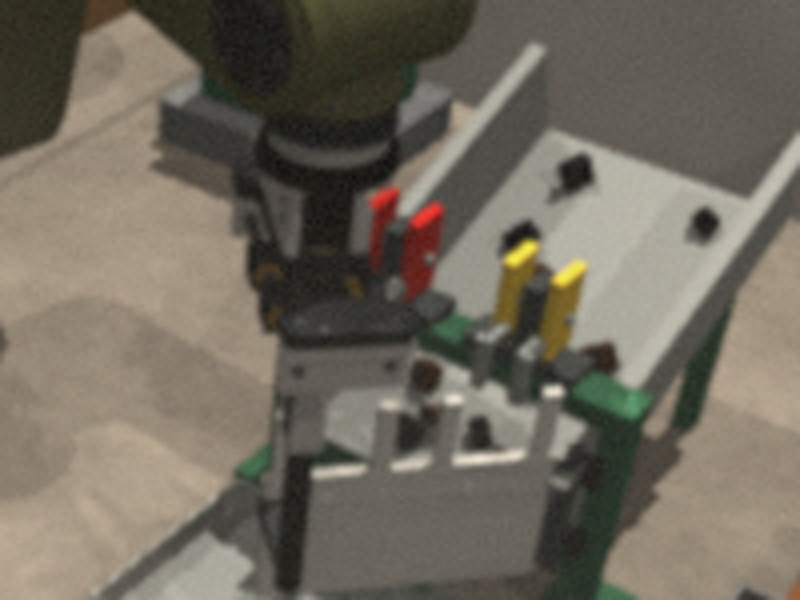

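Emit:
move_arm --series '[{"gripper": 0.0, "travel": [0.0052, 0.0143, 0], "rotation": [0, 0, -5]}, {"gripper": 0.0, "travel": [0.0049, 0.0144, 0], "rotation": [0, 0, -5]}, {"gripper": 0.0, "travel": [0.0047, 0.0146, 0], "rotation": [0, 0, -5]}, {"gripper": 0.0, "travel": [0.0045, 0.0146, 0], "rotation": [0, 0, -5]}, {"gripper": 0.0, "travel": [0.0042, 0.0146, 0], "rotation": [0, 0, -5]}, {"gripper": 0.0, "travel": [0.0039, 0.0148, 0], "rotation": [0, 0, -5]}, {"gripper": 0.0, "travel": [0, 0, 0], "rotation": [0, 0, 0]}]'

```text
t: 12.68
ee_pos: [0.6479, -0.1215, 0.2408]
tcp_rot: [3.14, 0.0, 1.314]
ft_force: [-1.3, -1.8, 6.4]
finger_gap: 0.0174
```

Emit:
move_arm --series '[{"gripper": 0.0, "travel": [0.0037, 0.0148, 0], "rotation": [0, 0, -5]}, {"gripper": 0.0, "travel": [0.0028, 0.0128, 0], "rotation": [0, 0, -5]}, {"gripper": 0.0, "travel": [0.0026, 0.0128, 0], "rotation": [0, 0, -5]}, {"gripper": 0.0, "travel": [0.0021, 0.0129, 0], "rotation": [0, 0, -5]}, {"gripper": 0.0, "travel": [0, 0, 0], "rotation": [0, 0, 0]}, {"gripper": 0.0, "travel": [0, 0, 0], "rotation": [0, 0, 0]}, {"gripper": 0.0, "travel": [0, 0, 0], "rotation": [0, 0, 0]}, {"gripper": 0.0, "travel": [0, 0, 0], "rotation": [0, 0, 0]}]'

```text
t: 13.35
ee_pos: [0.7002, -0.1177, 0.2407]
tcp_rot: [3.142, 0.001, 1.657]
ft_force: [-1.5, -4.7, 2.8]
finger_gap: 0.0171
```

```bash
sed -i 's/scene=(70,220,280,480)/scene=(60,270,280,560)/' snap.py; python3 snap.py 11
python3 - <<'E'
from h import *
s=load("scene",11); cv2.imwrite("pics/s11.png",s["image"][:,:,::-1])
t=load("top",11);cv2.imwrite("pics/t11.png",t["image"][:,:,::-1])
for c in("red","yellow"): print(c,blobs(s,c))
E
```

```text
[ 0.7002 -0.1177  0.2407] [3.142e+00 1.000e-03 1.657e+00] 13.45 [-0.63 -5.11  1.75] 0.017363353220998207
red [([372, 118, 7, 7, 24], [375.2, 120.7]), ([383, 122, 7, 7, 27], [386.3, 124.9])]
yellow []
```

View pics/scene11z.png

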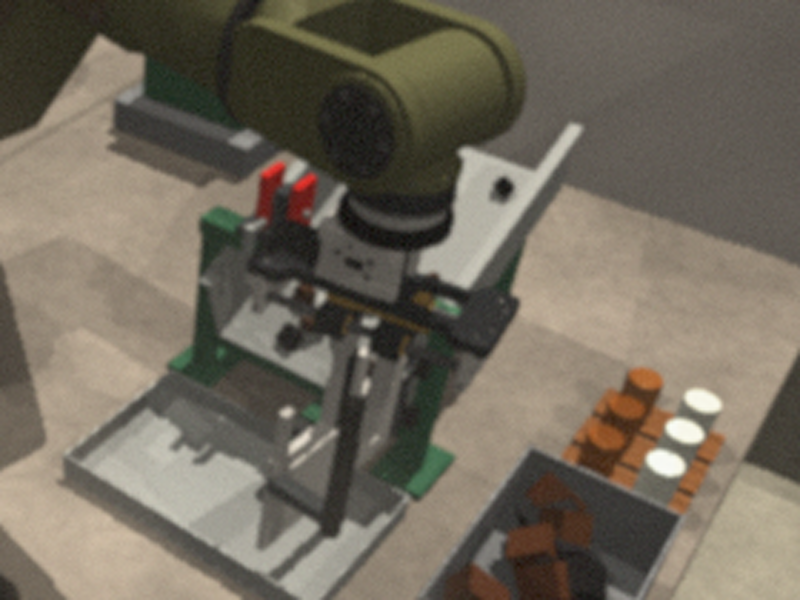

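View pics/t11.png

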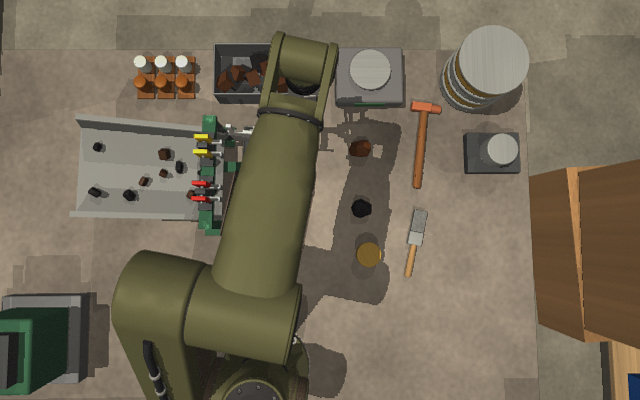

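```bash
python3 -c "
from bench import bot,order
s=bot.state();print(s['t'],s['ee_pos'],s['finger_gap'],s['dq'].round(3))
print(order.finish_job())"
```

```text
13.45 [ 0.70017366 -0.11771883  0.24072166] 0.017363353220998207 [-0.    -0.001  0.001 -0.001  0.     0.001]
the job is handed in; nothing more can be done
None
```

The red catch was pinched fully in first, then the yellow. I then took the black post, swung the gate past its click to about 1.5 rad (worked out from the arm's position), and handed in at 13.5 s still gripping it.

**Last checks:**
- **Grip:** the fingers stood at 17.4 mm on the 18 mm post, the arm was still, and the wrist force was about 5 N.
- **Ears:** the last top view shows all four ears in. Measured on the scene pictures, each red ear had moved about 11–12 mm. The yellow ears I judged by eye from the pictures and by the same finger opening; the arm hid them in the last scene picture.
- **Pan and bystanders:** the ore lumps, mallet, tin and brush appear unmoved in the last pictures, judged by eye and not measured. The pan was partly hidden by the arm.

**What disagreed:**
- **Fingertip height:** the fingertips appeared about 20–35 mm higher in the pictures than the reported tool position gives. I chose heights that worked either way.
- **Ear spacing:** the ears measured about 67 mm apart over the outer faces, where the text says 60 mm. When fully squeezed the opening read 43 mm instead of 36 mm.
- **Hinge:** I estimated its position from the pictures rather than measuring it closely. The side forces during the swing stayed under about 7 N.

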